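Let down the bowl on the bench lift

TASK

The dough bowl hangs raised on the bench lift, held by the ratchet. Swing the throw lever right over to release, wind the crank up just a little (less than an eighth of a turn) to take the load off the pawl so that it springs clear, then keep hold of the crank knob and let it turn back slowly, never faster than about a third of a turn a second, and feel for the moment when the bowl's weight has come to rest on the sprung pad below it; stop there without pressing it further down with the crank, and let go. Don't touch the bowl or its carriage, and leave the other things on the bench where they are.

Things in the scene. Friction and masses are not known exactly. Their poses are not given: they have to be found in the camera images.
- winch: The bench lift, fixed: white gearbox 180 x 200 mm (x, y), 110 mm high, with a flat toothed ratchet wheel (84 mm over 10 teeth) and a crank on top. Origin on the bench under the vertical crank axis; z up, x away from the robot at yaw 0. In its frame: two guide posts at x = +-35, y = -165 mm, cross-piece top 223 mm high; bowl at y = -305 mm; pin of lever and pawl at x = 52, y = 48 mm.
- knob: Upright black crank knob, round, 28 mm across, 46 mm high, spinning freely on its spindle. Origin: centre of its underside, 167 mm above the bench, on the end of the flat crank arm (20 mm wide, top 166 mm high). It circles at radius 70 mm about the winch's z axis. The bowl's weight drives it clockwise seen from above with 6 to 11 N at the knob; with the pawl out it runs away if let go.
- crank (a joint): Crank turn, rad; positive = counter-clockwise from above = bowl up, 18 mm per rad. It meets the pad somewhere between -0.1 and 0.85: the pad's height differs each time. Starts at about 4.8, resting on the pawl; upper stop 6.3. With the lever over, winding up 0.05 to 0.3 rad frees the pawl. The knob stands at angle (crank + 0.38) about the winch's z axis, counted from its x axis.
- throw_lever (a joint): Throw lever's turn about its vertical pin, rad; positive = clockwise from above. 0: pawl sprung in; 0.6: end stop, release. Friction keeps it where it is left; 2 to 4 N at its post moves it. Under load the pawl stays caught in the teeth even with the lever over, and springs out when the crank takes the load off it.
- lever_post (a point): Point on the upright steel post (16 mm across) at the end of the throw lever, 152 mm above the bench; the post reaches from 133 to 164 mm. It is 75 mm from the pin; at lever angle 0 it lies 0.3 rad counter-clockwise of the winch's +y direction from the pin, and it travels about 45 mm, roughly along the winch's +x, to release. The flat lever's top is 133 mm high.
- pawl_nose (a point): Nose of the steel pawl, 119 mm above the bench, 53 mm from the pin. In the teeth it is 37 mm from the wheel's axis; sprung out it is more than 52 mm from it.
- carriage: The carriage on the guide posts, with the steel mixing bowl (240 mm across, 98 mm high, with dough in it) in its yoke; moves straight up and down with the crank; 2.5 to 3.5 kg. Origin under the crank axis (not on the bowl), at bench height at crank 0.
- pad (a joint): How far the sprung steel pad plate (150 mm across, straight below the bowl) is pressed down, in m: 0 = free, about 0.0016 to 0.0023 when the bowl's weight rests on it; 15 N per mm, stop at 0.008. The height of the pad itself is not measured.
- bowl_foot (a point): Centre of the underside of the bowl, 20 mm above the bench at crank 0, plus 18 mm per rad of crank; about 106 mm at the start. When it is down it stands on the pad, whose top is 20 to 34 mm above the bench.
- sugar_jar: Glass sugar jar with metal lid, 64 mm across, 85 mm high, a bystander. Origin at the centre of its underside.
- icing_cup: Small steel icing bowl, 84 mm across, 60 mm high, a bystander. Origin at the centre of its underside.
- cutter: Round steel biscuit cutter (a ring), 70 mm across, 30 mm high, a bystander. Origin at the centre of its underside.

How it is judged:
On the way, in this order (a step that is already met when the one before it is completed fails the run):
1. the throw lever is swung right over to release (value of joint throw_lever above 0.5 rad), for 0.1 s.
2. the crank is taken up and the pawl springs clear of the teeth, the bowl still up (horizontal distance between pawl_nose and winch above 0.047 m and height (world z) of bowl_foot above 0.045 m), for 0.2 s.
At the end, for the whole second after the job is handed in: The bowl's weight rests on the sprung pad (pressed down more than 1 mm) and the bowl is still, the throw lever is still over at release (above 0.45 rad), the pawl is out of the teeth (nose more than 47 mm from the wheel's axis) and the robot has let go (value of joint pad above 0.001 m and value of joint throw_lever above 0.45 rad and horizontal distance between pawl_nose and winch above 0.047 m and linear speed of carriage below 0.005 m/s); the robot touches nothing.
It fails at once if the crank is wound up by more than about an eighth of a turn (beyond 5.6 rad) (value of joint crank above 5.6 rad).
It fails at once if the crank runs back faster than a good third of a turn a second (2.4 rad/s) (velocity of joint crank below -2.4 rad/s).
It fails at once if the pad is pressed down more than 3.6 mm (54 N: the bowl's weight and half as much again): bowl forced down or dropped (value of joint pad above 0.0036 m).
It fails at once if the robot touches the bowl or its carriage (contact force between any of the fingers, the arm and carriage above 1 N).
It fails at once if a bystander is moved more than 20 mm (distance of any of sugar_jar, icing_cup, cutter from where it was at the start of the episode above 0.02 m).
It also fails if it takes over 72 s, if anything falls off the work surface, if the arm or the gripper's body presses on something with over 40 N, if the wrist force passes 120 N, or if a joint passes its speed limit or range.

ROBOT

A 7-joint arm with a two-finger parallel gripper is mounted at the origin on the work surface. World frame = base frame: x ahead of the robot, y to its left, z up, the work surface at z = 0. Lengths are in m, angles in rad, forces in N, time in s.
With the tool pointing down it reaches from about 0.4 to 0.85 m from the base axis. Payload 4.5 kg.
Tool frame: the origin (TCP) lies midway between the tips of the shut fingers; the grasp point (between the pads) lies 19 mm behind it; z points along the fingers, y is the direction in which the jaws open and shut (so a half turn about z gives the same grasp; the last joint's range is limited). The gripper opens to 88 mm and grips with 3 to 60 N. Pads are 18 mm wide; open, the fingers measure 123 mm over their backs; the gripper's body (75 mm by 187 mm) begins 45 mm behind the grasp point.
Start: joints at [-1.121, 0.689, -0.195, 1.565, 0.157, 0.902, -0.215], TCP at [0.252, 0.572, 0.239] pointing down, gripper open.
Joint ranges: [-3.01, 3.01], [-0.46, 2.08], [-1.47, 1.51], [0.13, 2.56], [-1, 4.14], [0.04, 2.09], [-2.66, 2.66]. Speed limits (rad/s): [2.57, 2.57, 3.14, 3.14, 3.14, 3.14, 3.14].

INTERFACE

Orientations are given as a unit quaternion [x, y, z, w].
In Python, from plant import r gives the robot as it stands. The module is installed in compiled form; this text tells all that it offers.
- The arm moves only by the shell command python3 -m jog 'ROWS' [FORCE]. ROWS is JSON, a list of rows, each an object with "translation": the shift along the tool's x, y, z in units of 40 mm (1.0 is 40 mm), a list of three; "twist": the turn about the tool's z in units of 6 degrees (1.0 is 6 degrees); "claw": the opening in per cent of the stroke, from 0 (shut) to 100 (fully open). A call has 1 to 20 rows; each row shifts and turns the commanded pose from where the row before left it, along the tool's axes as they then stand; what a row does not reach is not made up. A row lasts 1/12 s, in which the tool goes at most 41.7 mm and 7.16 degrees, less where a joint would pass 70% of its speed; a pose out of reach is approached as far as the arm can. A call is refused whole if a number of a shift passes 1 or a number of a turn 1, either way. A call with a gripper value outside its range is refused whole. The fingers move at their own pace and stop on an object; FORCE is the grip in N (left out, the last holds). Time passes only in rows, so rows that do not move let the fingers close. It gives the time, the measured TCP pose, the force and the opening at its end, in the units of the state.
- r.get_state(): the state, without advancing time (a new reading comes with each control period).
- r.snapshot(name): name is "scene" or "top" or "wrist"; returns a dict with "img" (400x640x3 uint8, red, green, blue), "fx", "fy", "cx", "cy" (pixels), "origin" and "rotation" of the camera in the world; the wrist camera has in their place "T_tool_cam" (4x4, takes a point from camera to tool coordinates, whose origin is the TCP and whose axes are the flange's). Camera axes: x right, y up, looking along -z (the intrinsics and any distortion apply to the point x, -y, -z); pixel columns grow to the right and rows downward; lengths in m; the calibration is good to about 2 mm. The wrist camera is an equidistant fisheye: a pixel r from the principal point sees the ray r / f radians off the axis. A picture is of the moment at which its call begins: read the wrist's pose just before it. There is no depth.
- r.finish_job(): hands the job in, once; it reports no verdict.
Trained networks look in the newest picture that a camera, given by its name, has taken for a name from the list of things; names that differ only in an ending like _2 or _b are one class to them, and where a whole thing is asked for, a point or a joint stands for the part that bears it (a point fixed in the world has none). Each returns a list of dicts, best first, with "confidence" (0 to 1); they miss things now and then, are a little off and sometimes report something else, mostly with a low value. They report only what shows in the picture. A call takes as long as a camera call.
- r.spot_in(label, camera): "rect" ([left, top, right, bottom] in pixels, round what is visible of it).
- r.spot_point(label, camera): "location" ([row, column] in pixels: a listed point, or the origin of a listed thing).
The state is a dict: "clock": time; "q": joint angles; "qd": joint speeds; "joint_torque": joint torques, N m; "tool_pos": TCP position; "eef_rot": TCP orientation; "contact_force": force on the tool from outside, world axes, zero at the start; "moment": the same for the moment, N m; "opening": opening from 0.0 (shut) to 1.0 (fully open).
Only numpy, scipy, OpenCV 4.12 (cv2) and the standard library are available. Lean on these libraries where they do the work, as an engineer would, in place of code of your own. Each camera call takes 0.05 s, during which the arm holds its last target. There are 200 camera calls.

## Working session

There is one attempt and no reset: what is moved stays moved. The work goes in short steps, Python scripts to look and compute and a shell command to move; the robot and the scene stay as the last step left them, time stands still between calls to the robot, and variables do not carry over. Pictures are saved under pics/ and viewed, about 8 in all and at most 12, crops included, and the job is handed in when it is done.

```bash
mkdir -p pics
cat > h.py <<'E'
import numpy as np, cv2
from scipy.spatial.transform import Rotation as R
from plant import r
def snap(cam,name=None):
    s=r.get_state(); d=r.snapshot(cam)
    if name: cv2.imwrite(f'pics/{name}.png',d['img'][:,:,::-1])
    return s,d
def ray(s,d,row,col):
    x=(col-d['cx'])/d['fx']; y=(row-d['cy'])/d['fy']
    if 'T_tool_cam' in d:
        t=np.hypot(x,y); k=np.sin(t)/max(t,1e-9)
        v=np.array([x*k,-y*k,-np.cos(t)])
        T=np.array(d['T_tool_cam']); Q=R.from_quat(s['eef_rot']).as_matrix()
        return np.array(s['tool_pos'])+Q@T[:3,3], Q@T[:3,:3]@v
    return np.array(d['origin']), np.array(d['rotation'])@np.array([x,-y,-1])
def at_z(s,d,row,col,z):
    o,v=ray(s,d,row,col); return o+v*(z-o[2])/v[2]
E
python3 - <<'E'
from h import *
np.set_printoptions(precision=4,suppress=True)
s=r.get_state(); print(s)
Z={'winch':0,'knob':.167,'lever_post':.152,'pawl_nose':.119,'sugar_jar':0,'icing_cup':0,'cutter':0,'bowl_foot':.106}
for c in ['scene','top']:
    s,d=snap(c,c+'0'); print(c,d['origin'])
    for l,z in Z.items():
        for p in r.spot_point(l,c)[:2]: print(l,p['confidence'],p['location'],at_z(s,d,*p['location'],z))
E
```

```text
{'clock': 0.0, 'q': array([-1.1212,  0.69  , -0.1945,  1.5663,  0.1573,  0.9025, -0.2151]), 'qd': array([-0.0003,  0.0016,  0.    ,  0.0002, -0.0002, -0.0011,  0.0012]), 'joint_torque': array([  0.0001, -52.7578,  -1.2665, -15.3429,  -0.0526,   0.0067,
         0.0002]), 'tool_pos': array([0.2522, 0.5712, 0.2379]), 'eef_rot': array([ 0.2063,  0.9785, -0.0009, -0.0001]), 'contact_force': array([-0.1351,  0.7764,  0.5727]), 'moment': array([0.0706, 0.0189, 0.0256]), 'opening': 1.0019269388433754}
scene [1.0871 0.2365 0.8793]Traceback (most recent call last):
  File "<stdin>", line 8, in <module>
  File "h.py", line 17, in at_z
    o,v=ray(s,d,row,col); return o+v*(z-o[2])/v[2]
        ~~~^^^^^^^^^^^^^
  File "h.py", line 15, in ray
    return np.array(d['origin']), np.array(d['rotation'])@np.array([x,-y,-1])
                                  ~~~~~~~~~~~~~~~~~~~~~~~^~~~~~~~~~~~~~~~~~~~
ValueError: matmul: Input operand 1 has a mismatch in its core dimension 0, with gufunc signature (n?,k),(k,m?)->(n?,m?) (size 3 is different from 4)
```

```bash
sed -i "s/np.array(d\['rotation'\])@np/R.from_quat(d['rotation']).as_matrix()@np/" h.py
python3 - <<'E'
from h import *
np.set_printoptions(precision=4,suppress=True)
Z={'winch':0,'knob':.167,'lever_post':.152,'pawl_nose':.119,'sugar_jar':0,'icing_cup':0,'cutter':0,'bowl_foot':.106}
ims=[]
for c in ['scene','top']:
    s,d=snap(c,c+'0'); print(c,d['origin'],d['rotation'])
    for l,z in Z.items():
        for p in r.spot_point(l,c)[:2]: print(l,round(p['confidence'],2),np.round(p['location']),at_z(s,d,*p['location'],z))
    ims.append(d['img'][:,:,::-1])
cv2.imwrite('pics/a.png',cv2.resize(np.vstack(ims),(480,600)))
E
```

```text
scene [1.0871 0.2365 0.8793] [0.1848 0.2484 0.7754 0.5504]
winch 0.61 [218. 312.] [0.5608 0.0527 0.    ]
knob 0.7 [175. 281.] [ 0.5778 -0.0125  0.167 ]
lever_post 0.66 [225. 350.] [0.6422 0.1637 0.152 ]
pawl_nose 0.44 [224. 348.] [0.6193 0.156  0.119 ]
pawl_nose 0.39 [200. 325.] [0.5775 0.0895 0.119 ]
sugar_jar 0.74 [216. 450.] [0.4376 0.3816 0.    ]
icing_cup 0.67 [292. 446.] [0.6443 0.4031 0.    ]
cutter 0.89 [256. 446.] [0.5533 0.3889 0.    ]
cutter 0.7 [221. 308.] [0.571  0.0478 0.    ]
top [0.4271 0.0675 0.9589] [ 0.0525 -0.058  -0.6976  0.7122]
winch 0.77 [203. 320.] [0.5706 0.0586 0.    ]
knob 0.49 [191. 354.] [ 0.5722 -0.0085  0.167 ]
lever_post 0.96 [157. 273.] [0.6413 0.1582 0.152 ]
pawl_nose 0.67 [192. 352.] [ 0.5789 -0.0091  0.119 ]
pawl_nose 0.47 [190. 302.] [0.5788 0.0971 0.119 ]
sugar_jar 0.88 [253. 183.] [0.444  0.3805 0.    ]
icing_cup 0.6 [168. 183.] [0.6502 0.3962 0.    ]
cutter 0.65 [203. 178.] [0.563  0.4005 0.    ]
```

View pics/a.png

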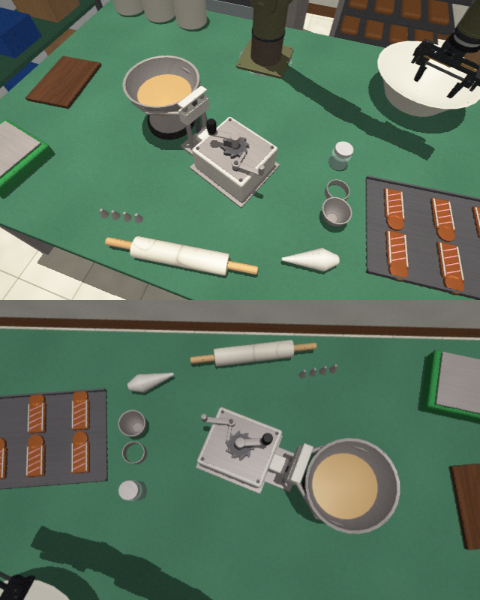

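```bash
python3 -m jog '[{"translation":[-0.83,-0.51,-0.04],"twist":0,"claw":0},{"translation":[-0.83,-0.51,-0.04],"twist":0,"claw":0},{"translation":[-0.83,-0.51,-0.04],"twist":0,"claw":0},{"translation":[-0.83,-0.51,-0.04],"twist":0,"claw":0},{"translation":[-0.83,-0.51,-0.04],"twist":0,"claw":0},{"translation":[-0.83,-0.51,-0.04],"twist":0,"claw":0},{"translation":[-0.83,-0.51,-0.04],"twist":0,"claw":0},{"translation":[-0.83,-0.51,-0.04],"twist":0,"claw":0},{"translation":[-0.83,-0.51,-0.04],"twist":0,"claw":0},{"translation":[-0.83,-0.51,-0.04],"twist":0,"claw":0},{"translation":[-0.83,-0.51,-0.04],"twist":0,"claw":0},{"translation":[-0.83,-0.51,-0.04],"twist":0,"claw":0},{"translation":[-0.83,-0.51,-0.04],"twist":0,"claw":0},{"translation":[-0.83,-0.51,-0.04],"twist":0,"claw":0}]' 20
T='{"translation":[0,0,0],"twist":1,"claw":0}'; python3 -m jog '[{"translation":[0,0,0],"twist":1,"claw":0},{"translation":[0,0,0],"twist":1,"claw":0},{"translation":[0,0,0],"twist":1,"claw":0},{"translation":[0,0,0],"twist":1,"claw":0},{"translation":[0,0,0],"twist":1,"claw":0},{"translation":[0,0,0],"twist":1,"claw":0},{"translation":[0,0,0],"twist":1,"claw":0},{"translation":[0,0,0],"twist":1,"claw":0},{"translation":[0,0,0],"twist":1,"claw":0},{"translation":[0,0,0],"twist":1,"claw":0},{"translation":[0,0,0],"twist":1,"claw":0},{"translation":[0,0,0],"twist":1,"claw":0},{"translation":[0,0,0],"twist":1,"claw":0},{"translation":[0,0,0],"twist":1,"claw":0}]'
python3 - <<'E'
from h import *
np.set_printoptions(precision=4,suppress=True)
Z={'winch':0,'knob':.167,'lever_post':.152,'pawl_nose':.119,'bowl_foot':.106}
s,d=snap('wrist','w1'); print(s['tool_pos'],s['q'],R.from_quat(s['eef_rot']).as_matrix()[:2,:2],s['contact_force'])
for l,z in Z.items():
    for p in r.spot_point(l,'wrist')[:2]: print(l,round(p['confidence'],2),np.round(p['location']),at_z(s,d,*p['location'],z))
E
```

```text
clock: 2.22
tool_pos: [0.5632, 0.1209, 0.2614]
eef_rot: [0.206, 0.978, 0.0, 0.0]
contact_force: [0.2, 0.8, 0.4]
opening: 0.004
clock: 3.38
tool_pos: [0.5623, 0.123, 0.2612]
eef_rot: [0.81, 0.587, 0.0, -0.0]
contact_force: [-0.4, 0.5, -0.0]
opening: 0.003
[0.5623 0.123  0.2612] [-0.4029  0.5995  0.1818  1.7043 -0.1365  0.8499 -0.4777] [[ 0.3107  0.9505]
 [ 0.9505 -0.3107]] [-0.3627  0.4851 -0.0331]
winch 0.87 [195. 342.] [0.5726 0.0614 0.    ]
lever_post 0.76 [119. 399.] [0.6434 0.1629 0.152 ]
pawl_nose 0.82 [200. 353.] [0.5853 0.0937 0.119 ]
bowl_foot 0.66 [200. 352.] [0.5847 0.0896 0.106 ]
```

View pics/w1.png

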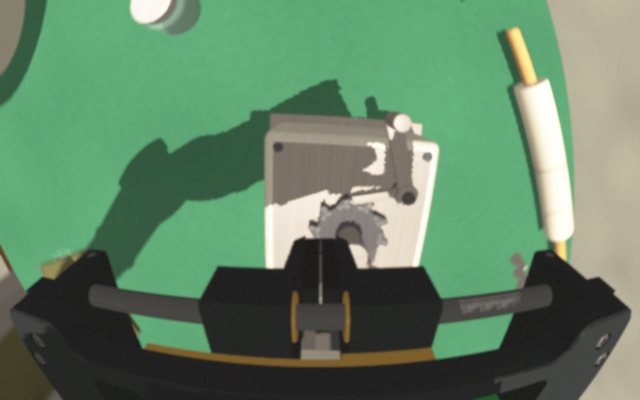

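Run:
```python
from h import *
np.set_printoptions(precision=4,suppress=True)
s,d=snap('wrist')
C=at_z(s,d,235,348,.125);P=at_z(s,d,121,400,.164);N=at_z(s,d,196,408,.138)
print(C,P,N)
from scipy.optimize import least_squares
K=np.array([.575,-.0105]);
def f(p):
    M=R.from_euler('z',p[2]).as_matrix()[:2,:2]
    g=lambda v:np.array(p[:2])+M@np.array(v)
    return np.r_[g([0,0])-C[:2],g([.0298,.1197])-P[:2],g([.052,.048])-N[:2],g([.07*np.cos(5.18),.07*np.sin(5.18)])-K]
q=least_squares(f,[.57,.058,-.35]);print(q.x,q.fun)
c,y=q.x[:2],q.x[2];M=R.from_euler('z',y).as_matrix()[:2,:2]
Q=R.from_quat(s['eef_rot']).as_matrix()[:2,:2]
for nm,t in [('start',[.0298-.035,.1197+.0]),('end',[.052+.075*np.sin(.3)-.008,.1197])]:
    w=c+M@t; print(nm,w,(Q.T@(w-s['tool_pos'][:2]))/.04)
```

```text
[0.5711 0.0615 0.125 ] [0.6409 0.1634 0.164 ] [0.6372 0.0889 0.138 ]
[ 0.5701  0.0615 -0.3695] [-0.0009  0.0001  0.0002 -0.001  -0.0013 -0.0014  0.002   0.0023]
start [0.6085 0.175 ] [1.5942 0.7046]
end [0.6751 0.1492] [1.4861 2.4854]
```

```bash
python3 -m jog '[{"translation":[0,0,0],"twist":0.51,"claw":0},{"translation":[0.84,0.28,0],"twist":0,"claw":0},{"translation":[0.84,0.29,0],"twist":0,"claw":0},{"translation":[0,0,0.8],"twist":0,"claw":0},{"translation":[0,0,0.8],"twist":0,"claw":0},{"translation":[0,0,0.8],"twist":0,"claw":0},{"translation":[0,0,0.55],"twist":0,"claw":0},{"translation":[0,0,0],"twist":0,"claw":0},{"translation":[0,0,0],"twist":0,"claw":0}]'
python3 - <<'E'
from h import *
s,d=snap('wrist','w2'); print(s['tool_pos'],R.from_quat(s['eef_rot']).as_matrix()[:2,:2])
E
```

```text
clock: 4.48
tool_pos: [0.607, 0.1772, 0.1425]
eef_rot: [0.823, 0.567, -0.001, -0.0]
contact_force: [0.0, 0.5, 0.7]
opening: 0.005
[0.60700707 0.17717996 0.14245419] [[ 0.35595914  0.93449903]
 [ 0.93450078 -0.35596081]]
```

View pics/w2.png

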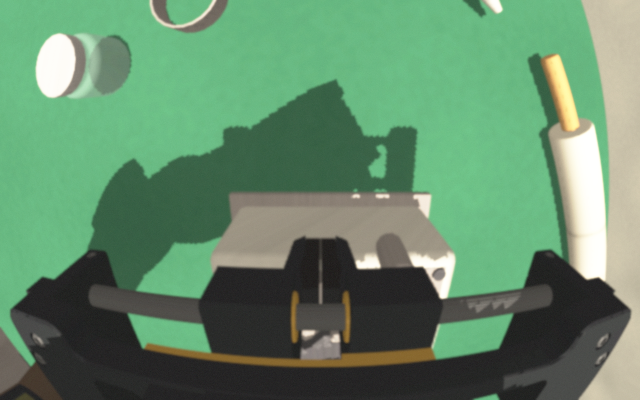

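The closed fingers (columns 293–348) stand beside the post (about row 245, column 390). Next I push along tool +y.

```bash
python3 -m jog '[{"translation":[0,0.12,0],"twist":0,"claw":0},{"translation":[0,0.12,0],"twist":0,"claw":0},{"translation":[0,0.12,0],"twist":0,"claw":0},{"translation":[0,0.12,0],"twist":0,"claw":0},{"translation":[0,0.12,0],"twist":0,"claw":0},{"translation":[0,0.12,0],"twist":0,"claw":0},{"translation":[0,0.12,0],"twist":0,"claw":0},{"translation":[0,0.12,0],"twist":0,"claw":0}]'
python3 -m jog '[{"translation":[0,0.1,0],"twist":0,"claw":0},{"translation":[0,0.1,0],"twist":0,"claw":0},{"translation":[0,0.1,0],"twist":0,"claw":0},{"translation":[0,0.05,0],"twist":0,"claw":0},{"translation":[0,0,0],"twist":0,"claw":0}]'
```

```text
clock: 5.2
tool_pos: [0.6435, 0.1643, 0.143]
eef_rot: [0.823, 0.568, -0.0, -0.0]
contact_force: [-1.9, 2.4, 0.2]
opening: 0.003
clock: 5.62
tool_pos: [0.6571, 0.1579, 0.143]
eef_rot: [0.824, 0.567, -0.0, 0.0]
contact_force: [-1.0, 1.1, -0.3]
opening: 0.007
```

```bash
python3 -m jog '[{"translation":[0,0.06,0],"twist":0,"claw":0},{"translation":[0,0.06,0],"twist":0,"claw":0},{"translation":[0,0.06,0],"twist":0,"claw":0},{"translation":[0,0,0],"twist":0,"claw":0}]'
python3 - <<'E'
from h import *
np.set_printoptions(precision=4,suppress=True)
s,d=snap('top','t3'); print(s['contact_force'])
for l,z in {'lever_post':.152,'knob':.167}.items():
    for p in r.spot_point(l,'top')[:2]: print(l,round(p['confidence'],2),np.round(p['location']),at_z(s,d,*p['location'],z))
s,d2=snap('scene')
cv2.imwrite('pics/t3.png',cv2.resize(np.hstack([d['img'][90:290,200:400],d2['img'][120:320,210:410]])[:,:,::-1],(800,400)))
E
```

```text
clock: 5.95
tool_pos: [0.6633, 0.1547, 0.143]
eef_rot: [0.824, 0.567, -0.001, 0.0]
contact_force: [-3.3, -0.8, 0.1]
opening: 0.003
[-3.2873 -0.7884  0.0859]
lever_post 0.61 [139. 281.] [0.6815 0.144  0.152 ]
knob 0.73 [192. 353.] [ 0.5693 -0.0063  0.167 ]
knob 0.3 [140. 281.] [0.6738 0.1419 0.167 ]
```

View pics/t3.png

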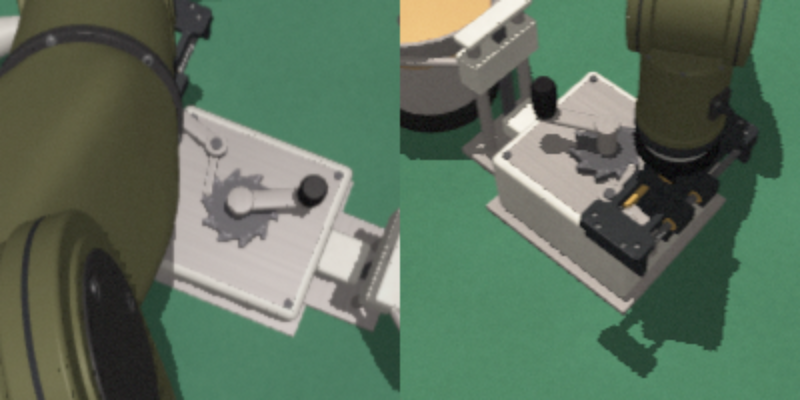

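```bash
python3 -m jog '[{"translation":[0,0.07,0],"twist":0,"claw":0},{"translation":[0,0.07,0],"twist":0,"claw":0},{"translation":[0,0,0],"twist":0,"claw":0}]'
```

```text
clock: 6.4
tool_pos: [0.6642, 0.1556, 0.1429]
eef_rot: [0.823, 0.568, -0.004, -0.003]
contact_force: [-12.8, 0.9, 7.2]
opening: 0.005
```

```bash
python3 -m jog '[{"translation":[0,-0.5,0],"twist":0,"claw":0},{"translation":[0,0,-0.9],"twist":0,"claw":0},{"translation":[0,0,-0.9],"twist":0,"claw":100},{"translation":[0,0,-0.9],"twist":0,"claw":100},{"translation":[0,0,-0.7],"twist":0,"claw":100},{"translation":[0,0,0],"twist":0,"claw":100}]' 25
python3 - <<'E'
from h import *
np.set_printoptions(precision=4,suppress=True)
c=np.array([.5701,.0615]);M=R.from_euler('z',-.3695).as_matrix()[:2,:2]
for cam,px in [('top',(185,356.5)),('scene',(161,281.5))]:
    s,d=snap(cam); g=d['img'].astype(int)
    w=at_z(s,d,*px,.213)[:2]
    # dark blob centroid near knob
    m=(g.max(2)<60).astype(np.uint8); r0,c0=int(px[0]),int(px[1]); sub=m[r0-18:r0+25,c0-18:c0+18]
    n,_,st,ce=cv2.connectedComponentsWithStats(sub)
    i=1+np.argmax(st[1:,4]); print(cam,w,M.T@(w-c),st[i]+np.array([c0-18,r0-18,0,0,0]),ce[i]+[c0-18,r0-18])
    ww=at_z(s,d,ce[i][1]+r0-18,ce[i][0]+c0-18,.19)[:2]; v=M.T@(ww-c);print(ww,v,np.hypot(*v),np.arctan2(v[1],v[0])%6.283-.38)
    print([ (p['confidence'],M.T@(at_z(s,d,*p['location'],.152)[:2]-c)) for p in r.spot_point('lever_post',cam)[:1]])
s=r.get_state(); print(s['tool_pos'],M.T@(s['tool_pos'][:2]-c),R.from_quat(s['eef_rot']).as_matrix()[:2,:2],s['contact_force'])
E
```

```text
clock: 6.9
tool_pos: [0.6547, 0.1619, 0.2869]
eef_rot: [0.824, 0.567, 0.007, 0.003]
contact_force: [1.1, 0.7, 0.9]
opening: 0.285
top [ 0.5747 -0.009 ] [ 0.0297 -0.0641] [349 179  14  15  74] [353.6216 188.4189]
[ 0.5723 -0.0057] [ 0.0263 -0.0619] 0.06728025342933645 4.734102717423336
[(0.81, array([0.0835, 0.1206]))]
scene [ 0.5754 -0.0098] [ 0.0307 -0.0646] [275 158  13  22 227] [281.5154 168.2423]
[ 0.5766 -0.0107] [ 0.0321 -0.0649] 0.07244385792613582 4.7913411121840275
[(0.77, array([0.0721, 0.1239]))]
[0.6495 0.1614 0.2781] [0.0379 0.1218] [[ 0.3563  0.9344]
 [ 0.9344 -0.3563]] [0.6664 0.3661 0.1085]
```

```bash
python3 -m jog '[{"translation":[-0.93,-0.04,0],"twist":0,"claw":100},{"translation":[-0.93,-0.04,0],"twist":0,"claw":100},{"translation":[-0.92,-0.04,0],"twist":0,"claw":100},{"translation":[-0.92,-0.04,0],"twist":0,"claw":100},{"translation":[-0.92,-0.04,0],"twist":0,"claw":100},{"translation":[0,0,0],"twist":0,"claw":100},{"translation":[0,0,0.5],"twist":0,"claw":100},{"translation":[0,0,0],"twist":0,"claw":100}]'
python3 - <<'E'
from h import *
np.set_printoptions(precision=4,suppress=True)
c=np.array([.5701,.0615]);M=R.from_euler('z',-.3695).as_matrix()[:2,:2]
s,d=snap('wrist'); w=d['img']; s2,d2=snap('scene'); print(s['tool_pos'],M.T@(s['tool_pos'][:2]-c),s['contact_force'])
cv2.imwrite('pics/k4.png',np.hstack([w[:,120:520],d2['img'][60:260,180:380].repeat(2,0).repeat(2,1)])[:,:,::-1])
E
```

```text
clock: 7.77
tool_pos: [0.574, -0.0089, 0.2556]
eef_rot: [0.824, 0.567, -0.003, -0.002]
contact_force: [-1.6, 0.8, -0.8]
opening: 1.0
[ 0.574  -0.0089  0.2556] [ 0.0291 -0.0642] [-1.6445  0.8293 -0.8197]
```

View pics/k4.png

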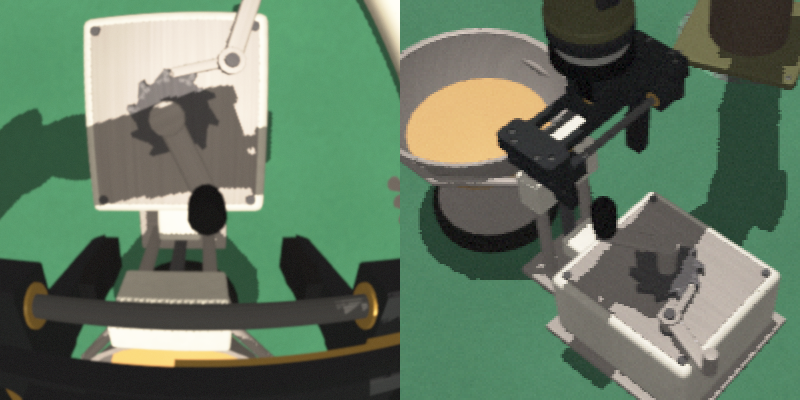

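```bash
python3 -m jog '[{"translation":[0,0,0.5],"twist":0,"claw":100},{"translation":[0,0,0.5],"twist":0,"claw":100},{"translation":[0,0,0.5],"twist":0,"claw":100},{"translation":[0,0.03,0.43],"twist":0,"claw":100},{"translation":[0,0,0],"twist":0,"claw":60},{"translation":[0,0,0],"twist":0,"claw":20},{"translation":[0,0,0],"twist":0,"claw":0},{"translation":[0,0,0],"twist":0,"claw":0},{"translation":[0,0,0],"twist":0,"claw":0},{"translation":[0,0,0],"twist":0,"claw":0},{"translation":[0,0,0],"twist":0,"claw":0},{"translation":[0,0,0],"twist":0,"claw":0}]' 30
python3 - <<'E'
from h import *
np.set_printoptions(precision=4,suppress=True)
c=np.array([.5701,.0615]);M=R.from_euler('z',-.3695).as_matrix()[:2,:2]
s=r.get_state(); v=M.T@(s['tool_pos'][:2]-c); print(v,np.hypot(*v),np.arctan2(v[1],v[0])%6.283-.38,M.T@s['contact_force'][:2],s['moment'],R.from_quat(s['eef_rot']).as_matrix())
E
```

```text
clock: 8.87
tool_pos: [0.5777, -0.0089, 0.1823]
eef_rot: [0.824, 0.567, 0.0, 0.0]
contact_force: [-0.2, 0.1, 0.0]
opening: 0.418
[ 0.0325 -0.0629] 0.07081899727956616 4.808814780603244 [-0.192  -0.0163] [-0.0827  0.1355 -0.0079] [[ 0.3565  0.9343  0.0006]
 [ 0.9343 -0.3565  0.0001]
 [ 0.0003  0.0005 -1.    ]]
```

```bash
python3 -m jog '[{"translation":[0,0,0.1],"twist":0,"claw":0},{"translation":[0,0,0],"twist":0,"claw":0},{"translation":[0,0,0],"twist":0,"claw":0},{"translation":[0,0,0],"twist":0,"claw":0},{"translation":[0,0,0],"twist":0,"claw":0},{"translation":[0,0,0],"twist":0,"claw":0}]' 30
cat > st.py <<'E'
from h import *
import sys
np.set_printoptions(precision=4,suppress=True)
c=np.array([.5701,.0615]);M=R.from_euler('z',-.3695).as_matrix()[:2,:2]
F=[]
for _ in range(1): s=r.get_state()
v=M.T@(s['tool_pos'][:2]-c); a=np.arctan2(v[1],v[0]); th=a%6.283-.38
f=M.T@s['contact_force'][:2]; t=np.array([-np.sin(a),np.cos(a)])
print('v',v,'rad',np.hypot(*v),'crank',th,'f',f,'tang',f@t,'radial',f@(v/np.hypot(*v)),'z',s['tool_pos'][2],'open',s['opening'])
# next rows (tool x = winch y, tool y = winch x); radius & centre from args: cumulative plan dth each
if len(sys.argv)>1:
    n=int(sys.argv[1]);D=float(sys.argv[2]);Q=R.from_quat(s['eef_rot']).as_matrix()[:2,:2]
    al=th+.38; rr=np.hypot(*v)
    if len(sys.argv)>3: al=float(sys.argv[3])+.38
    P=[M@(.07*np.array([np.cos(al+D*k),np.sin(al+D*k)])) for k in range(n+1)]
    for k in range(n): print(np.round(Q.T@(P[k+1]-P[k])/.04,3),end=' ')
E
python3 st.py 4 0.05
```

```text
clock: 9.37
tool_pos: [0.5781, -0.009, 0.1779]
eef_rot: [0.824, 0.567, 0.0, 0.0]
contact_force: [3.8, -1.3, -3.0]
opening: 0.313
v [ 0.0329 -0.0629] rad 0.07098151947254175 crank 4.814895734790633 f [4.0435 0.1902] tang 3.6697929749121014 radial 1.7084150269387435 z 0.17786536110779266 open 0.313055131845311
[0.042 0.077] [0.046 0.074] [0.05  0.072] [0.053 0.07 ]
```

```bash
python3 -m jog '[{"translation":[0.042,0.077,0],"twist":0,"claw":0},{"translation":[0.046,0.074,0],"twist":0,"claw":0},{"translation":[0.05,0.072,0],"twist":0,"claw":0},{"translation":[0.053,0.07,0],"twist":0,"claw":0},{"translation":[0.056,0.067,0],"twist":0,"claw":0},{"translation":[0.06,0.064,0],"twist":0,"claw":0},{"translation":[0.062,0.062,0],"twist":0,"claw":0},{"translation":[0,0,0],"twist":0,"claw":0},{"translation":[0,0,0],"twist":0,"claw":0}]' 30
python3 st.py
python3 - <<'E'
from h import *
s,d=snap('scene'); s,w=snap('wrist')
cv2.imwrite('pics/u5.png',np.hstack([w['img'][:,120:520],d['img'][100:300,190:390].repeat(2,0).repeat(2,1)])[:,:,::-1])
E
```

```text
clock: 10.12
tool_pos: [0.5976, -0.0047, 0.1777]
eef_rot: [0.824, 0.566, -0.004, -0.001]
contact_force: [-5.5, -4.8, 5.2]
opening: 0.311
v [ 0.0496 -0.0518] rad 0.07170862036466623 crank 5.0954670893857985 f [-3.4351 -6.4283] tang -6.92592311844726 radial 2.2703465806971486 z 0.17768215022154002 open 0.31069069451818393
```

View pics/u5.png

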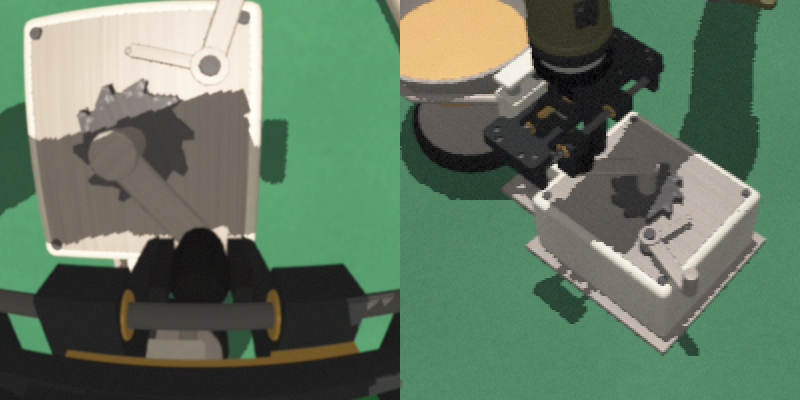

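The pawl nose (about column 130, row 50) now stands clear of the wheel teeth (rim at about column 145, row 85), and the knob carries about 7 N. Next I plan the descent.

```bash
python3 st.py 40 -0.1 5.095
```

```text
v [ 0.0495 -0.0518] rad 0.07169695819091047 crank 5.094972776347716 f [-2.6244 -6.9039] tang -6.6673463424166854 radial 3.177777627926921 z 0.17767177735373743 open 0.31218968154487964
[-0.114 -0.133] [-0.1   -0.143] [-0.085 -0.153] [-0.07 -0.16] [-0.053 -0.167] [-0.036 -0.171] [-0.019 -0.174] [-0.002 -0.175] [ 0.016 -0.174] [ 0.033 -0.172] [ 0.05  -0.168] [ 0.067 -0.162] [ 0.082 -0.154] [ 0.097 -0.145] [ 0.111 -0.135] [ 0.124 -0.123] [ 0.136 -0.11 ] [ 0.146 -0.096] [ 0.155 -0.081] [ 0.162 -0.065] [ 0.168 -0.048] [ 0.172 -0.031] [ 0.174 -0.014] [0.175 0.003] [0.174 0.021] [0.171 0.038] [0.166 0.055] [0.16  0.071] [0.152 0.087] [0.142 0.102] [0.132 0.115] [0.119 0.128] [0.106 0.139] [0.092 0.149] [0.076 0.157] [0.06  0.164] [0.043 0.169] [0.026 0.173] [0.009 0.175] [-0.009  0.175]
```

```bash
python3 -m jog '[{"translation":[-0.057,-0.067,0],"twist":0,"claw":0},{"translation":[-0.057,-0.066,0],"twist":0,"claw":0},{"translation":[-0.1,-0.143,0],"twist":0,"claw":0},{"translation":[-0.085,-0.153,0],"twist":0,"claw":0},{"translation":[-0.07,-0.16,0],"twist":0,"claw":0},{"translation":[-0.053,-0.167,0],"twist":0,"claw":0},{"translation":[-0.036,-0.171,0],"twist":0,"claw":0},{"translation":[-0.019,-0.174,0],"twist":0,"claw":0},{"translation":[-0.002,-0.175,0],"twist":0,"claw":0}]' 30
python3 st.py
```

```text
clock: 10.97
tool_pos: [0.5427, -0.0024, 0.1777]
eef_rot: [0.824, 0.567, -0.003, -0.002]
contact_force: [-5.2, 0.2, 5.4]
opening: 0.317
v [-0.0025 -0.0695] rad 0.06951610912678065 crank 4.2961140930309885 f [-4.8871 -1.6586] tang -4.824068840475452 radial 1.8338799696230041 z 0.17767659888069148 open 0.3169696091229607
```

```bash
python3 -m jog '[{"translation":[0.016,-0.174,0],"twist":0,"claw":0},{"translation":[0.033,-0.172,0],"twist":0,"claw":0},{"translation":[0.05,-0.168,0],"twist":0,"claw":0},{"translation":[0.067,-0.162,0],"twist":0,"claw":0},{"translation":[0.082,-0.154,0],"twist":0,"claw":0},{"translation":[0.097,-0.145,0],"twist":0,"claw":0},{"translation":[0.111,-0.135,0],"twist":0,"claw":0},{"translation":[0.124,-0.123,0],"twist":0,"claw":0}]' 30
python3 st.py
python3 -m jog '[{"translation":[0.136,-0.11,0],"twist":0,"claw":0},{"translation":[0.146,-0.096,0],"twist":0,"claw":0},{"translation":[0.155,-0.081,0],"twist":0,"claw":0},{"translation":[0.162,-0.065,0],"twist":0,"claw":0},{"translation":[0.168,-0.048,0],"twist":0,"claw":0},{"translation":[0.172,-0.031,0],"twist":0,"claw":0}]' 30
python3 st.py
```

```text
clock: 11.63
tool_pos: [0.5061, 0.0398, 0.1777]
eef_rot: [0.823, 0.568, -0.001, -0.002]
contact_force: [-1.8, 4.8, 2.0]
opening: 0.315
v [-0.0518 -0.0434] rad 0.0675700865459356 crank 3.4585887885746915 f [-3.3866  3.8156] tang -5.099700783427621 radial 0.14650644138826097 z 0.17770883162146112 open 0.31527202269643184
clock: 12.13
tool_pos: [0.5059, 0.0809, 0.1778]
eef_rot: [0.823, 0.568, 0.0, -0.001]
contact_force: [0.6, 4.5, -2.2]
opening: 0.315
v [-0.0669 -0.0051] rad 0.0670501814231719 crank 2.8377444826380875 f [-1.055   4.4216] tang -4.489172978437333 radial 0.7147581957350034 z 0.1777943882499863 open 0.31545628093213857
```

```bash
python3 -m jog '[{"translation":[0.174,-0.014,0],"twist":0,"claw":0},{"translation":[0.175,0.003,0],"twist":0,"claw":0},{"translation":[0.174,0.021,0],"twist":0,"claw":0},{"translation":[0.171,0.038,0],"twist":0,"claw":0},{"translation":[0.166,0.055,0],"twist":0,"claw":0},{"translation":[0.16,0.071,0],"twist":0,"claw":0},{"translation":[0.152,0.087,0],"twist":0,"claw":0}]' 30
python3 st.py
python3 -m jog '[{"translation":[0.142,0.102,0],"twist":0,"claw":0},{"translation":[0.132,0.115,0],"twist":0,"claw":0},{"translation":[0.119,0.128,0],"twist":0,"claw":0},{"translation":[0.106,0.139,0],"twist":0,"claw":0},{"translation":[0.092,0.149,0],"twist":0,"claw":0},{"translation":[0.038,0.079,0],"twist":0,"claw":0},{"translation":[0,0,0],"twist":0,"claw":0}]' 30
python3 st.py
python3 - <<'E'
import numpy as np
from scipy.optimize import least_squares
P=np.array([[.0329,-.0629],[.0495,-.0518],[-.0025,-.0695],[-.0518,-.0434],[-.0669,-.0051]])
print(least_squares(lambda p:np.hypot(*(P-p).T)-.07,[0,0]))
E
```

```text
clock: 12.72
tool_pos: [0.5337, 0.1187, 0.1779]
eef_rot: [0.824, 0.567, 0.0, 0.001]
contact_force: [5.2, 2.2, -5.8]
opening: 0.313
v [-0.0546  0.0402] rad 0.06779952713889482 crank 2.126322086631812 f [4.0109 3.9437] tang -5.554443421353501 radial -0.8882551621282287 z 0.17789311917632214 open 0.312676749154423
clock: 13.3
tool_pos: [0.5708, 0.1306, 0.178]
eef_rot: [0.824, 0.566, 0.001, 0.002]
contact_force: [7.7, -0.2, -8.3]
opening: 0.315
v [-0.0243  0.0647] rad 0.06915329934425758 crank 1.549851039912415 f [7.2725 2.597 ] tang -7.721244867261771 radial -0.12406182527155324 z 0.1779957556651113 open 0.3154439374249424
     message: `gtol` termination condition is satisfied.
     success: True
      status: 1
         fun: [ 4.871e-06 -4.887e-05  3.572e-05 -1.791e-06 -3.192e-05]
           x: [ 2.857e-03  3.305e-04]
        cost: 2.3548139198914157e-09
         jac: [[-4.292e-01  9.032e-01]
               [-6.668e-01  7.452e-01]
               [ 7.649e-02  9.971e-01]
               [ 7.808e-01  6.247e-01]
               [ 9.970e-01  7.761e-02]]
        grad: [ 3.110e-12  2.283e-11]
  optimality: 2.283464304537401e-11
 active_mask: [ 0.000e+00  0.000e+00]
        nfev: 4
        njev: 4
```

```bash
sed -i "s/^c=np.array(\[.5701,.0615\]);\(M=.*\)$/\1;c=np.array([.5701,.0615])+M@[.002857,.00033]/" st.py; python3 st.py 12 -0.05; echo; python3 st.py 14 -0.05 0.99|tail -1; python3 -c "
"
```

```text
v [-0.0272  0.0644] rad 0.06990399297835424 crank 1.5897844923272166 f [7.2725 2.597 ] tang -7.710136325199028 radial -0.43221694038109704 z 0.1779957556651113 open 0.3154439374249424
[0.032 0.082] [0.028 0.083] [0.023 0.084] [0.019 0.085] [0.015 0.086] [0.011 0.087] [0.006 0.087] [0.002 0.087] [-0.003  0.087] [-0.007  0.087] [-0.011  0.087] [-0.016  0.086] 
[-0.02   0.085] [-0.024  0.084] [-0.028  0.083] [-0.032  0.081] [-0.036  0.08 ] [-0.04   0.078] [-0.044  0.076] [-0.048  0.073] [-0.051  0.071] [-0.055  0.068] [-0.058  0.065] [-0.061  0.062] [-0.065  0.059] [-0.067  0.056]
```

```bash
python3 -m jog '[{"translation":[0.032,0.082,0],"twist":0,"claw":0},{"translation":[0.028,0.083,0],"twist":0,"claw":0},{"translation":[0.023,0.084,0],"twist":0,"claw":0},{"translation":[0.019,0.085,0],"twist":0,"claw":0},{"translation":[0.015,0.086,0],"twist":0,"claw":0},{"translation":[0.011,0.087,0],"twist":0,"claw":0}]' 30
python3 st.py
python3 -m jog '[{"translation":[0.006,0.087,0],"twist":0,"claw":0},{"translation":[0.002,0.087,0],"twist":0,"claw":0},{"translation":[-0.003,0.087,0],"twist":0,"claw":0},{"translation":[-0.007,0.087,0],"twist":0,"claw":0},{"translation":[-0.011,0.087,0],"twist":0,"claw":0},{"translation":[-0.008,0.043,0],"twist":0,"claw":0}]' 30
python3 st.py
```

```text
clock: 13.8
tool_pos: [0.5904, 0.1284, 0.178]
eef_rot: [0.824, 0.567, 0.001, 0.001]
contact_force: [6.0, -0.5, -6.1]
opening: 0.316
v [-0.0081  0.0694] rad 0.06985195416993976 crank 1.307197054237033 f [5.7817 1.7321] tang -5.943783443075177 radial 1.0489395476981058 z 0.17802386722184593 open 0.316364755754098
clock: 14.3
tool_pos: [0.6087, 0.1207, 0.1781]
eef_rot: [0.824, 0.567, 0.001, 0.002]
contact_force: [7.8, 0.1, -7.7]
opening: 0.31
v [0.0118 0.0688] rad 0.06979788779507459 crank 1.0208730808378674 f [7.2479 2.9398] tang -6.6463786097246365 radial 4.123167159785357 z 0.17808432511086678 open 0.3102564216898476
```

```bash
python3 -m jog '[{"translation":[0.01,0.043,0],"twist":0,"claw":0},{"translation":[-0.011,0.042,0],"twist":0,"claw":0},{"translation":[-0.012,0.042,0],"twist":0,"claw":0},{"translation":[-0.013,0.042,0],"twist":0,"claw":0},{"translation":[0,0,0],"twist":0,"claw":0}]' 30 >/dev/null
python3 st.py
python3 -m jog '[{"translation":[-0.014,0.041,0],"twist":0,"claw":0},{"translation":[-0.015,0.041,0],"twist":0,"claw":0},{"translation":[0,0,0],"twist":0,"claw":0}]' 30 >/dev/null
python3 st.py
python3 -m jog '[{"translation":[-0.016,0.041,0],"twist":0,"claw":0},{"translation":[-0.017,0.040,0],"twist":0,"claw":0},{"translation":[0,0,0],"twist":0,"claw":0}]' 30 >/dev/null
python3 st.py 24 -0.025
```

```text
v [0.019  0.0672] rad 0.06980723765899062 crank 0.9150033626120139 f [9.0636 2.2837] tang -8.099169490530468 radial 4.665513175050234 z 0.17806706544375536 open 0.3071469802750552
v [0.0224 0.0661] rad 0.06979650661119226 crank 0.8639137412559451 f [8.363  2.2969] tang -7.1826892104830415 radial 4.860540618500851 z 0.1781414163619226 open 0.31802716706879086
v [0.0258 0.0648] rad 0.06977631448173868 crank 0.8124899725441942 f [9.2022 2.8595] tang -7.495392348108591 radial 6.056115033476208 z 0.17814143323809634 open 0.3120608153550342
[-0.017  0.04 ] [-0.018  0.04 ] [-0.019  0.04 ] [-0.02   0.039] [-0.021  0.039] [-0.022  0.038] [-0.023  0.037] [-0.024  0.037] [-0.024  0.036] [-0.025  0.036] [-0.026  0.035] [-0.027  0.034] [-0.028  0.034] [-0.029  0.033] [-0.03   0.032] [-0.03   0.031] [-0.031  0.031] [-0.032  0.03 ] [-0.033  0.029] [-0.033  0.028] [-0.034  0.027] [-0.035  0.027] [-0.035  0.026] [-0.036  0.025]
```

```bash
python3 -m jog '[{"translation":[0.0,0.05,0],"twist":0,"claw":0},{"translation":[0.0,0.05,0],"twist":0,"claw":0},{"translation":[0,0,0],"twist":0,"claw":0}]' 30 >/dev/null
python3 st.py
python3 -m jog '[{"translation":[-0.019,0.04,0],"twist":0,"claw":0},{"translation":[-0.020,0.039,0],"twist":0,"claw":0},{"translation":[0,0,0],"twist":0,"claw":0}]' 30 >/dev/null
python3 st.py
python3 -m jog '[{"translation":[-0.021,0.039,0],"twist":0,"claw":0},{"translation":[-0.022,0.038,0],"twist":0,"claw":0},{"translation":[0,0,0],"twist":0,"claw":0}]' 30 >/dev/null
python3 st.py
```

```text
v [0.0296 0.0633] rad 0.06983970662343311 crank 0.752971122201917 f [ 7.7675 -0.328 ] tang -7.173949859590255 radial 2.9961222395176157 z 0.17815077367300705 open 0.31410597819832364
v [0.0328 0.0616] rad 0.06983048585095844 crank 0.7012428109972585 f [ 7.9777 -0.4534] tang -7.253850298725839 radial 3.3512374784007943 z 0.1781257290549033 open 0.31247282886831307
v [0.0361 0.0598] rad 0.06982904168710725 crank 0.6481843026496449 f [8.4432 0.1289] tang -7.163833673043641 radial 4.470253741095174 z 0.1781899257653281 open 0.317070567739631
```

Steady at −7.2 N, so the bowl is not on the pad yet. Continuing down.

```bash
python3 -m jog '[{"translation":[-0.015,0.043,0],"twist":0,"claw":0},{"translation":[-0.018,0.043,0],"twist":0,"claw":0},{"translation":[0,0,0],"twist":0,"claw":0}]' 30 >/dev/null
python3 st.py
python3 -m jog '[{"translation":[-0.024,0.036,0],"twist":0,"claw":0},{"translation":[-0.025,0.036,0],"twist":0,"claw":0},{"translation":[0,0,0],"twist":0,"claw":0}]' 30 >/dev/null
python3 st.py
```

```text
v [0.0393 0.0578] rad 0.0698830314402014 crank 0.5932170620739095 f [ 7.1332 -1.1829] tang -6.562557595457252 radial 3.0355244639690904 z 0.17816690332074664 open 0.31413210775191713
v [0.0414 0.0562] rad 0.06987007578714098 crank 0.5557242053136005 f [ 6.636  -1.5232] tang -6.2457623354203005 radial 2.710478257206219 z 0.17815073003714127 open 0.3121420058226326
```

```bash
python3 -m jog '[{"translation":[-0.026,0.035,0],"twist":0,"claw":0},{"translation":[-0.025,0.036,0],"twist":0,"claw":0},{"translation":[0,0,0],"twist":0,"claw":0}]' 30 >/dev/null
python3 st.py
```

```text
v [0.0429 0.0553] rad 0.06995166713814828 crank 0.5314725819263023 f [ 4.2336 -1.9033] tang -4.512220884058958 radial 1.0890448653441622 z 0.17810227484523508 open 0.31247484285593796
```

```bash
python3 -m jog '[{"translation":[-0.026,0.034,0],"twist":0,"claw":0},{"translation":[0,0,0],"twist":0,"claw":0}]' 30 >/dev/null
python3 st.py
python3 -m jog '[{"translation":[-0.027,0.034,0],"twist":0,"claw":0},{"translation":[0,0,0],"twist":0,"claw":0}]' 30 >/dev/null
python3 st.py
```

```text
v [0.0433 0.0551] rad 0.07002130751685387 crank 0.5249724132906837 f [ 3.0896 -1.2606] tang -3.2083951657874055 radial 0.9171588058434799 z 0.17805999473273645 open 0.31106375855925067
v [0.044  0.0546] rad 0.07007396244559713 crank 0.5123892170031855 f [ 0.8996 -3.0836] tang -2.635537144394728 radial -1.8361976187469384 z 0.1780214398905006 open 0.3145904010423628
```

```bash
python3 -m jog '[{"translation":[-0.027,0.034,0],"twist":0,"claw":0},{"translation":[0,0,0],"twist":0,"claw":0}]' 30 >/dev/null
python3 st.py
python3 -m jog '[{"translation":[-0.027,0.034,0],"twist":0,"claw":0},{"translation":[0,0,0],"twist":0,"claw":0},{"translation":[0,0,0],"twist":0,"claw":0}]' 30 >/dev/null
python3 st.py
```

```text
v [0.045  0.0538] rad 0.07012617293836276 crank 0.49386553529223387 f [-0.1837 -2.8221] tang -1.6705806008234514 radial -2.2819546581479013 z 0.17797090365407825 open 0.31580495229194927
v [0.0461 0.0529] rad 0.07015783689321996 crank 0.4733695420242019 f [-3.7453 -3.7076] tang 0.3845673076014955 radial -5.256007012229683 z 0.1778930252902297 open 0.3151248622352106
```

```bash
python3 -m jog '[{"translation":[0,0,0],"twist":0,"claw":40},{"translation":[0,0,0],"twist":0,"claw":50},{"translation":[0,0,0],"twist":0,"claw":60},{"translation":[0,0,0],"twist":0,"claw":70},{"translation":[0,0,0],"twist":0,"claw":70},{"translation":[0,0,0],"twist":0,"claw":70},{"translation":[0,0,-0.3],"twist":0,"claw":70},{"translation":[0,0,-0.6],"twist":0,"claw":70},{"translation":[0,0,-0.8],"twist":0,"claw":70},{"translation":[0,0,-0.8],"twist":0,"claw":70},{"translation":[0,0,0],"twist":0,"claw":70}]' 30
python3 - <<'E'
from h import *
s,d=snap('scene'); s,w=snap('wrist')
cv2.imwrite('pics/z6.png',np.hstack([w['img'][:,120:520],d['img'][70:270,150:350].repeat(2,0).repeat(2,1)])[:,:,::-1])
E
```

```text
clock: 18.38
tool_pos: [0.6401, 0.0932, 0.2857]
eef_rot: [0.824, 0.567, 0.006, 0.003]
contact_force: [0.2, -0.1, 0.5]
opening: 0.705
```

View pics/z6.png

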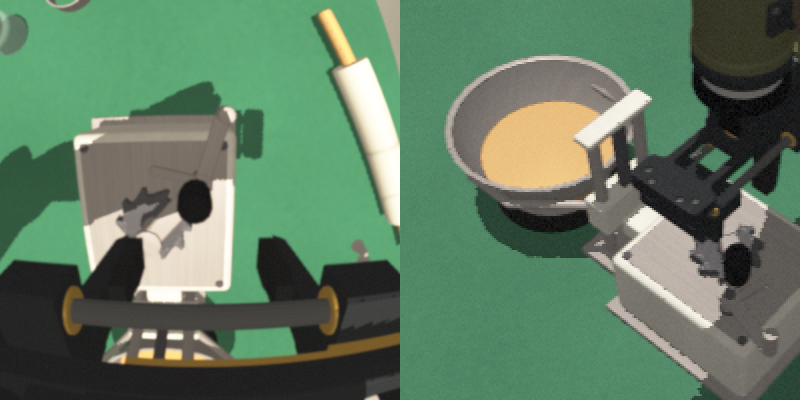

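The scene shows the bowl down, the lever over with the pawl clear, and the gripper well above the knob with no contact force. I'm handing the job in.

Run:
```python
from h import *
np.set_printoptions(precision=4,suppress=True)
s,d=snap('scene')
for i in range(3): s,e=snap('scene')
print('change',np.abs(d['img'][100:300,150:380].astype(int)-e['img'][100:300,150:380]).mean())
for l in ['sugar_jar','icing_cup','cutter']: print(l,at_z(s,e,*r.spot_point(l,'scene')[0]['location'],0))
print(s['contact_force'],s['clock']); print(r.finish_job())
```

```text
change 2.8547971014492752
sugar_jar [0.4378 0.3803 0.    ]
icing_cup [0.6416 0.3957 0.    ]
cutter [0.5544 0.3896 0.    ]
[ 0.4567 -0.0718 -0.1275] 18.6333
the job is handed in; nothing more can be done
None
```

The bowl is resting on the sprung pad and the job is handed in at 18.6 s of the 72 s allowed. No verdict came back, so the result below rests on my own checks.

- **Lever:** I pushed the lever post over until it met the end stop, at about 13 N.
- **Pawl:** I gripped the knob and wound the crank up about 0.3 rad, to about 5.1. The wrist picture showed the pawl nose clear of the teeth.
- **Lowering:** I let the crank back at no more than about 1.2 rad/s.
- **Finding the pad:** The tangential force at the knob held at about 7 N, then began to fall at crank of about 0.6. It reached zero at about 0.47, which puts the pad about 2 mm down. I stopped there, let go and lifted clear.

**Last checks:**
- The last picture, taken after release, showed the bowl down, the lever over and the pawl out.
- The contact force read about zero.
- The bystanders' measured positions agreed with the start to within 8 mm, which is within the spotting error.

**Not confirmed:**
- The pad's depression comes from force and crank angle, not a direct reading.
- The stillness check was only a picture difference of 2.9 grey levels. I took that as camera noise but had no baseline to compare it with.
- I did not measure the crank angle again after letting go.
- My first estimate of the winch axis was about 3 mm off. I corrected it during the descent from the circle the knob traced.

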